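# Gauge the depth of a pin hole drilled in a fossil bone

## Task

Take the depth gauge out of its wooden stand, put its rod into the hole drilled in the bone and press it down until the rod stands on the bottom of the hole, so that the sliding collar, lying on the rim of the hole, marks the depth. Press gently, for the bone is brittle, leave the gauge standing in the hole with the collar on the rim so that the mark can be read, and do not push the other things on the bench about.

Things in the scene. Friction and masses are not known exactly. Their poses are not given: they have to be found in the camera images.
- gauge: Depth gauge, loose, 0.1 to 0.25 kg, upright at the start in the stand's middle hole. Steel rod 12 mm in diameter, 130 mm long, its foot tapering over the last 6 mm to 7 mm in diameter; on top a square wooden handle 22 x 22 mm, 40 mm high (130 to 170 mm above the foot), faces square to this frame's x and y. Origin: centre of the rod's foot, z up along the rod.
- collar (a joint): Place of the brass collar (32 mm across, 12 mm high) on the rod, in m: its underside is 28 mm + this value above the rod's foot; range 0 to 0.080. It stays where left and slides against a steady drag of about 6 N, more than the gauge's weight. It starts lower than any depth the hole can have, so it lands on the rim first and the rod must be pressed on down through it.
- collar_foot (a point): Centre of the collar's underside, on the rod's axis.
- gauge_tip (a point): Centre of the foot of the gauge's rod (the gauge's origin), z up along the rod.
- stand: Wooden block, fixed, 75 x 90 mm, 35 mm high, with a 13.5 mm socket 25 mm deep in its middle in which the gauge stands, foot 10 mm above the bench (and two smaller empty holes). Origin: centre of its underside on the bench, z up.
- jacket: Fixed white plaster mound, about 180 mm across and 62 mm high; from its middle a brown bone stump 60 mm in diameter rises to a flat top 100 mm above the bench, with the hole drilled straight down in its middle. The bone breaks if the gauge or the robot presses on it (rim, walls or bottom) with more than 20 N. Origin: centre of the underside on the bench, z up.
- bore_mouth (a point): Centre of the mouth of the drilled hole, level with the bone's flat top (100 mm above the bench); z up along the hole. The hole is 14 mm in diameter and blind; its depth is not known beforehand, anything from 45 to 80 mm; its bottom is flat, hard bone.
Things that resemble listed ones, but are neither listed nor needed, are in the scene too. Leave any blue look-alike of the gauge alone. Of the things that look like the stand, the larger one is meant.

How it is judged (in metres and radians):
On the way, in this order (a step that is already met when the one before it is completed fails the run):
1. the gauge is drawn up out of its stand (z of gauge_tip in the frame of stand above 0.045 m), for 0.1 s.
2. the rod's foot is in the drilled hole, at least 10 mm deep (horizontal distance between gauge_tip and bore_mouth below 0.004 m and z of gauge_tip in the frame of bore_mouth below -0.01 m), for 0.1 s.
At the end, for the whole second after the job is handed in: The gauge stands at rest in the drilled hole, upright within 6 degrees, its rod's foot within 1.5 mm of the bottom of the hole and the collar's underside within 2.5 mm of the rim of the hole (distance between gauge_tip and bore_floor_c0 below 0.0065 m and horizontal distance between gauge_tip and bore_mouth below 0.004 m and z of collar_foot in the frame of bore_mouth below 0.0025 m and angle between gauge's own z axis and vertical below 0.1 rad and linear speed of gauge below 0.01 m/s); the robot touches nothing.
It fails at once if the gauge presses on the bottom of the hole with more than 20 N (contact force between gauge and bore_floor_c0 above 20 N).
It fails at once if the gauge presses on the rim or walls of the hole with more than 20 N (contact force between gauge and jacket above 20 N).
It fails at once if the robot presses on the bone or plaster with more than 20 N (contact force between any of the arm, the fingers and jacket above 20 N).
It fails at once if another thing on the bench is pushed more than 30 mm from its place (distance of any of brush, chunk_a, chunk_b, chunk_c, glue_jar, dish, mallet, pick from where it was at the start of the episode above 0.03 m).
It also fails if it takes over 51 s, if anything falls off the work surface, if the arm or the gripper's body presses on something with over 40 N, if the wrist force passes 120 N, or if a joint passes its speed limit or range.

## Robot

A 6-joint arm with a two-finger parallel gripper is mounted at the origin on the work surface. World frame = base frame: x ahead of the robot, y to its left, z up, the work surface at z = 0. Lengths are in mm, angles in degrees, forces in N, time in s.
With the tool pointing down it reaches from about 350 to 850 mm from the base axis. Payload 8.1 kg.
Tool frame: the origin (TCP) lies midway between the tips of the shut fingers; the grasp point (between the pads) lies 19 mm behind it; z points along the fingers, y is the direction in which the jaws open and shut (so a half turn about z gives the same grasp; the last joint's range is limited). The gripper opens to 85 mm and grips with 20 to 120 N. Pads are 22 mm wide; open, the fingers measure 114 mm over their backs; the gripper's body (76 mm by 85 mm) begins 54 mm behind the grasp point. The pads swing forward as they close: fully open they stand 13 mm farther back than shut.
Start: joints at [-67.976, 7.471, 85.268, -0, 87.261, -4.893], TCP at [271.644, -534.99, 231.292] pointing down, gripper open.
Joint ranges: [-169.43, 169.43], [-51.17, 129.36], [1.28, 143.12], [-76.62, 256.62], [0, 156.53], [-152.29, 152.29]. Speed limits (degrees/s): [136.94, 136.94, 159.86, 180, 180, 180].

## Interface

Orientations are given as [roll, pitch, yaw] about the fixed x, y, z axes, in that order (R = Rz(yaw) Ry(pitch) Rx(roll)).
In Python, from bench import telemetry, snapshot, camera_params, job gives the robot as it stands. The module is installed in compiled form; this text tells all that it offers.
- The arm moves only by the shell command python3 -m jog 'ROWS' [FORCE]. ROWS is JSON, a list that holds one entry, the list of rows, each a list of 7 numbers: the shift along the tool's x, y, z in units of 50 mm (1.0 is 50 mm), then the turn, a rotation vector about the tool's x, y, z in units of 2 pi rad (1.0 is 2 pi rad), then the opening, from 0 (shut) to 1 (fully open). In form: [[[dx, dy, dz, rx, ry, rz, claw], ...]]. A call has 1 to 12 rows; each row shifts and turns the commanded pose from where the row before left it, along the tool's axes as they then stand; what a row does not reach is not made up. A row lasts 1/8 s, in which the tool goes at most 62.5 mm and 10.7 degrees, less where a joint would pass 70% of its speed; a pose out of reach is approached as far as the arm can. A call with a number of a shift or a turn outside -1 to 1 is refused whole. A call with a gripper value outside its range is refused whole. The fingers move at their own pace and stop on an object; FORCE is the grip in N (left out, the last holds). Time passes only in rows, so rows that do not move let the fingers close. It gives the time, the measured TCP pose, the force and the opening at its end, in the units of the state.
- telemetry.sense(): the state, without advancing time (a new reading comes with each control period).
- snapshot(name): name is "scene" or "top" or "wrist"; returns (picture, depth): 420x560x3 uint8, red, green, blue; 420x560 float32, mm along the optical axis (not along the pixel's ray), 0 where there is no reading.
- camera_params(name): a dict with "K" (3x3 intrinsics, pixels), "D" ([k1, k2, p1, p2, k3] as OpenCV has them; the pictures are not rectified), "extrinsics" (4x4, takes a point from camera to world coordinates). Camera axes: x right, y down, z forward; pixel columns grow to the right and rows downward; lengths in mm; the calibration is good to about 2 mm. A picture is of the moment at which its call begins: read the wrist's pose just before it. camera_params takes no time and is no camera call; for the wrist camera it gives the pose at the moment of the call.
- job.hand_in(): hands the job in, once; it reports no verdict.
The state is a dict: "time": time; "joint_pos": joint angles; "qd": joint speeds; "joint_efforts": joint torques, N m; "tool_pos": TCP position; "tcp_rot": TCP orientation; "ft_force": force on the tool from outside, world axes, zero at the start; "wrist_torque": the same for the moment, N m; "finger_gap": finger opening in mm.
Only numpy, scipy, OpenCV 4.12 (cv2) and the standard library are available. Lean on these libraries where they do the work, as an engineer would, in place of code of your own. Each camera call takes 0.05 s, during which the arm holds its last target. There are 200 camera calls.

## Working session

There is one attempt and no reset: what is moved stays moved. The work goes in short steps, Python scripts to look and compute and a shell command to move; the robot and the scene stay as the last step left them, time stands still between calls to the robot, and variables do not carry over. Pictures are saved under pics/ and viewed, about 8 in all and at most 12, crops included, and the job is handed in when it is done.

```bash
mkdir -p pics; cat > h.py <<'E'
import numpy as np,cv2
from bench import telemetry,snapshot,camera_params,job
def px2w(n,uv,z=None,d=None,P=None):
    P=P or camera_params(n);K=np.array(P["K"],float);D=np.array(P["D"],float);T=np.array(P["extrinsics"],float)
    r=cv2.undistortPoints(np.array(uv,float).reshape(-1,1,2),K,D).reshape(-1,2);r=np.c_[r,np.ones(len(r))]
    w=r@T[:3,:3].T;o=T[:3,3]
    s=np.asarray(d,float)[:,None] if d is not None else ((z-o[2])/w[:,2])[:,None]
    return o+s*w
def save(n,f):
    P=camera_params(n);im,d=snapshot(n);cv2.imwrite("pics/"+f+".png",im[:,:,::-1]);np.save("pics/"+f+".npy",d);return im,d,P
E
python3 - <<'E'
from h import *
print(telemetry.sense())
for n in("scene","top"):
    im,d,P=save(n,n+"0");print(n,np.round(P["extrinsics"],3).tolist(),P["K"],P["D"])
a=cv2.imread("pics/top0.png")
E
```

```text
{'time': 0.0, 'joint_pos': array([-6.79749875e+01,  7.51464682e+00,  8.53294887e+01,  4.41480842e-04,
        8.72615867e+01, -4.89291597e+00]), 'qd': array([ 0.05165384, -0.05438934, -0.04733196, -0.06763906, -0.04503378,
       -0.00666363]), 'joint_efforts': array([ 3.22886926e-04, -5.69395101e+01, -5.00546801e+01, -1.96686638e-04,
        1.45080415e-02,  1.02734589e-05]), 'tool_pos': array([ 271.44508401, -534.4699368 ,  230.24723501]), 'tcp_rot': array([-1.79894701e+02, -9.45676617e-03,  2.69178983e+01]), 'ft_force': array([-0.03701112,  0.11516815,  0.90048025]), 'wrist_torque': array([-0.00990514, -0.03788979, -0.01577876]), 'finger_gap': 85.12234321556879}
scene [[-0.904, 0.36, -0.233, 717.202], [0.428, 0.775, -0.465, 319.205], [0.013, -0.52, -0.854, 758.279], [0.0, 0.0, 0.0, 1.0]] [[412.26983449   0.         281.58277597]
 [  0.         412.26983449 205.95788771]
 [  0.           0.           1.        ]] [-0.09591817  0.          0.          0.          0.        ]
top [[-0.026, -0.996, 0.088, 468.554], [-1.0, 0.026, 0.0, -65.385], [-0.003, -0.087, -0.996, 890.136], [0.0, 0.0, 0.0, 1.0]] [[402.76743553   0.         275.95345683]
 [  0.         402.76743553 219.64203829]
 [  0.           0.           1.        ]] [-0.09752127  0.          0.          0.          0.        ]
```

View pics/top0.png

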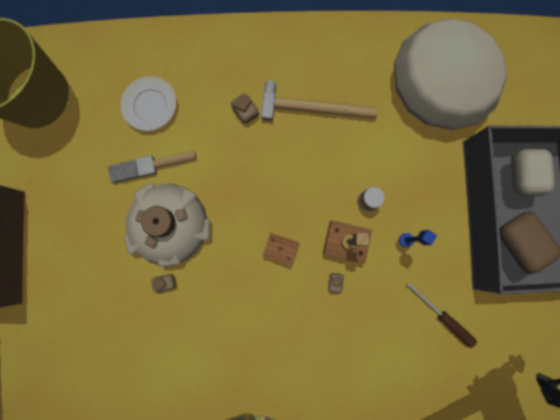

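View pics/scene0.png

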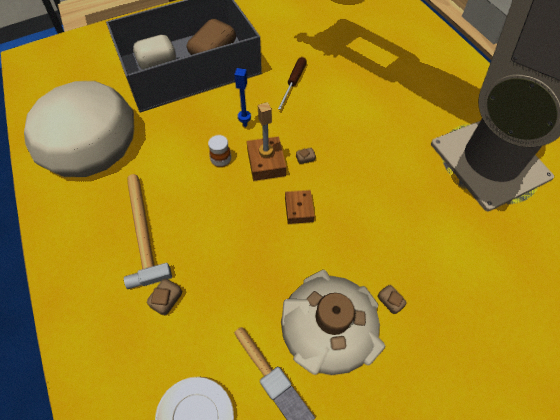

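The top view shows the gauge in the larger stand (348,242), with its handle top at (362,239). An empty smaller stand is at (282,250), the blue look-alike at (418,238), and the bone top at (156,221). The scene view agrees: gauge at (265,110–155), bone hole at (336,310). The wooden-handled gauge in the larger stand fits the description. I'll confirm with an enlarged crop.

```bash
python3 - <<'E'
from h import *
t=cv2.imread("pics/top0.png");s=cv2.imread("pics/scene0.png")
def c(a,x,y,w,h,k): return cv2.resize(np.clip(a[y:y+h,x:x+w].astype(float)*1.5,0,255).astype(np.uint8),None,fx=k,fy=k,interpolation=cv2.INTER_CUBIC)
A=np.hstack([c(t,320,210,80,60,5),c(t,116,190,80,60,5)]);B=np.hstack([c(s,235,95,80,60,5)[:,:400],c(s,296,280,80,60,5)])
cv2.imwrite("pics/crop0.png",np.vstack([A,B]))
P=camera_params("top");d=np.load("pics/top0.npy")
for uv in[(362,239),(364,240),(348,242),(330,250),(155,221),(148,221),(156,213),(163,222),(155,230)]:
    print(uv,d[uv[1],uv[0]],px2w("top",[uv],d=[d[uv[1],uv[0]]]).round(1))
# bone top: points with height 95-105 near bone
yy,xx=np.mgrid[190:250,116:196];uv=np.c_[xx.ravel(),yy.ravel()];p=px2w("top",uv,d=d[yy,xx].ravel())
m=(p[:,2]>94)&(p[:,2]<106);q=p[m];print("bone",m.sum(),q.mean(0),q.min(0),q.max(0),cv2.minEnclosingCircle(q[:,:2].astype(np.float32)))
yy,xx=np.mgrid[215:270,320:385];uv=np.c_[xx.ravel(),yy.ravel()];p=px2w("top",uv,d=d[yy,xx].ravel())
m=(p[:,2]>168)&(p[:,2]<200);q=p[m];print("handle",m.sum(),q.mean(0),q.min(0),q.max(0),cv2.minAreaRect(q[:,:2].astype(np.float32)), uv[m].mean(0))
m=(p[:,2]>28)&(p[:,2]<40);q=p[m];print("stand",m.sum(),cv2.minAreaRect(q[:,:2].astype(np.float32)))
E
```

```text
(362, 239) 708.1639 [[ 492.5 -216.2  181.3]]
(364, 240) 710.8325 [[ 490.8 -220.3  178.5]]
(348, 242) 819.9096 [[ 491.  -211.1   69. ]]
(330, 250) 853.78827 [[ 476.1 -178.2   33.7]]
(155, 221) 811.02136 [[543.1 180.6  82.6]]
(148, 221) 794.646 [[542.  189.8  99. ]]
(156, 213) 795.14935 [[557.5 173.4  99.8]]
(163, 222) 793.6573 [[539.1 159.2  99.7]]
(155, 230) 792.75586 [[523.7 175.5  99.2]]
bone 717 [541.95448595 173.9081515   98.92762366] [511.80483533 143.91668256  94.02791918] [572.35698235 205.54024992 102.90258848] ((542.2171630859375, 174.7065887451172), 31.319732666015625)
handle 172 [ 492.79580956 -216.25301874  178.23004333] [ 481.77684444 -228.34559972  168.70993658] [ 503.75984737 -205.53001151  181.55320629] ((492.7496032714844, -216.92550659179688), (22.1564884185791, 21.412931442260742), 87.46636199951172) [361.63953488 238.93023256]
stand 1121 ((492.9928894042969, -216.9396209716797), (91.59663391113281, 75.51744842529297), 75.52326202392578)
```

View pics/crop0.png

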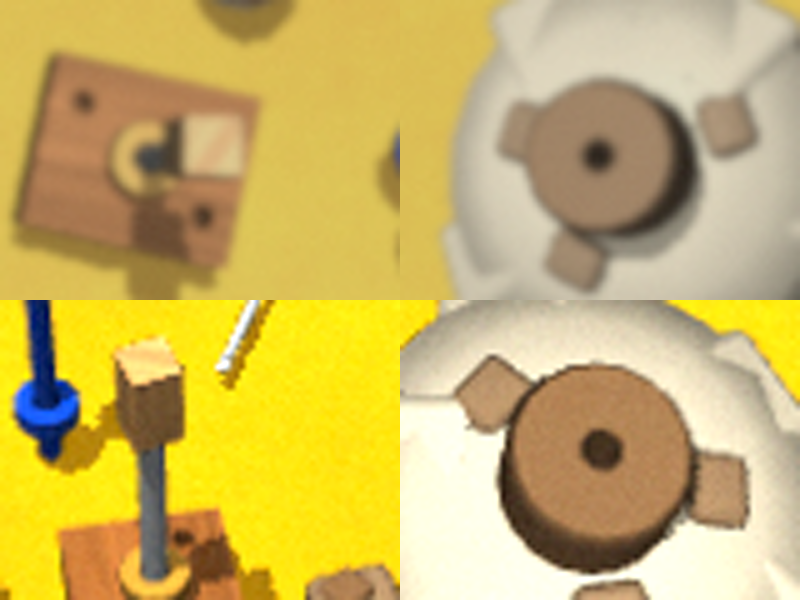

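Confirmed: the crop shows the wooden-handled gauge with its brass collar in the larger stand. The handle centre, from depth, is about (493,-217), which matches the stand centre. I'll move above it and work out the bore from the two views.

```bash
python3 -m jog '[[[0,0,0,0,0,0.025,1],[0,0,0,0,0,0.025,1],[0,0,0,0,0,0.025,1],[0.55,-0.79,0,0,0,0,1],[0.55,-0.79,0,0,0,0,1],[0.55,-0.79,0,0,0,0,1],[0.55,-0.79,0,0,0,0,1],[0.55,-0.79,0,0,0,0,1],[0.55,-0.79,0,0,0,0,1],[0.55,-0.79,0,0,0,0,1],[0.55,-0.79,0,0,0,0,1],[0,0,0,0,0,0,1]]]' 60
python3 - <<'E'
from h import *
print(px2w("top",[(155.4,220.8)],z=100),px2w("scene",[(336.2,310)],z=100))
# hole centroid by darkness
for n,c in(("top",(155,221)),("scene",(336,310))):
    g=cv2.imread(f"pics/{n}0.png",0)[c[1]-7:c[1]+8,c[0]-7:c[0]+8].astype(float);w=np.clip(np.median(g)*.75-g,0,None);y,x=np.mgrid[-7:8,-7:8]
    uv=(c[0]+(w*x).sum()/w.sum(),c[1]+(w*y).sum()/w.sum());print(n,uv,px2w(n,[uv],z=100))
s=telemetry.sense();print(s["tool_pos"],s["tcp_rot"],s["ft_force"])
im,d,P=save("wrist","w1");print(np.round(P["extrinsics"],3).tolist())
E
```

```text
time: 1.6
tool_pos: [493.3, -216.4, 230.8]
tcp_rot: [-179.9, 0.0, 0.2]
ft_force: [-0.6, -0.3, 0.3]
finger_gap: 85.1
[[541.91066565 174.49926191 100.        ]] [[542.20771014 178.17622033 100.        ]]
top (np.float64(155.20816864295125), np.float64(220.64558629776022)) [[542.22894152 174.88793453 100.        ]]
scene (np.float64(335.8371847152998), np.float64(309.4583899713034)) [[542.30453031 177.12195037 100.        ]]
[ 493.28142716 -216.41533596  230.79235947] [-1.79931483e+02  2.20342125e-02  1.66125569e-01] [-0.56853846 -0.27806563  0.33089835]
[[0.003, -0.946, -0.323, 577.326], [-1.0, -0.003, 0.001, -216.45], [-0.002, 0.323, -0.946, 372.842], [0.0, 0.0, 0.0, 1.0]]
```

View pics/w1.png

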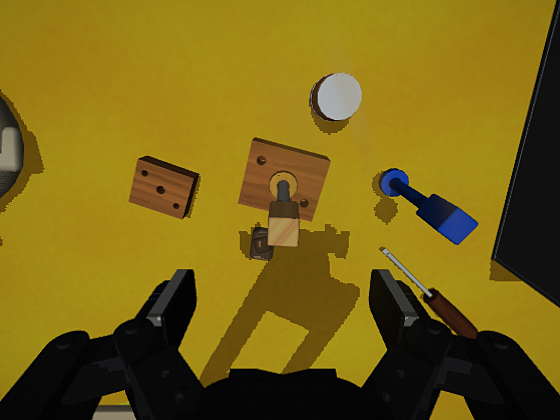

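The wrist view shows the handle top at (283,232), centred between the jaws (195 to 370). The blue look-alike at (395–475,180–240) is clear of them. Descending and gripping.

```bash
python3 -m jog '[[[0,0,0.46,0,0,0,1],[0,0,0.46,0,0,0,1],[0,0,0.46,0,0,0,1],[0,0,0.46,0,0,0,1],[0,0,0,0,0,0,1],[0,0,0,0,0,0,0],[0,0,0,0,0,0,0],[0,0,0,0,0,0,0],[0,0,0,0,0,0,0],[0,0,0,0,0,0,0],[0,0,0,0,0,0,0],[0,0,0,0,0,0,0]]]' 60; python3 -m jog '[[[0,0,0,0,0,0,0],[0,0,0,0,0,0,0]]]'
```

```text
time: 3.15
tool_pos: [492.6, -219.1, 140.1]
tcp_rot: [-180.0, -0.1, -0.1]
ft_force: [-0.8, 2.9, 5.0]
finger_gap: 20.9
time: 3.4
tool_pos: [492.6, -219.1, 140.1]
tcp_rot: [-180.0, -0.1, -0.1]
ft_force: [-0.6, 2.7, 5.2]
finger_gap: 21.3
```

```bash
python3 -m jog '[[[0,0.05,0,0,0,0,0],[0,0,0,0,0,0,0],[0,0,0,0,0,0,0]]]'; python3 -m jog '[[[0,0,-0.2,0,0,0,0],[0,0,-0.4,0,0,0,0],[0,0,-0.5,0,0,0,0],[0,0,-0.5,0,0,0,0],[0,0,-0.5,0,0,0,0],[0,0,-0.4,0,0,0,0],[0,0,0,0,0,0,0],[0,0,0,0,0,0,0]]]'
python3 - <<'E'
from h import *
im,d,P=save("scene","s2")
cv2.imwrite("pics/s2c.png",cv2.resize(im[20:200,180:340,::-1],None,fx=3,fy=3))
E
```

```text
time: 3.78
tool_pos: [492.6, -220.1, 140.1]
tcp_rot: [-179.8, -0.0, -0.0]
ft_force: [-1.1, 8.7, 9.1]
finger_gap: 21.6
time: 4.78
tool_pos: [491.7, -221.7, 263.2]
tcp_rot: [-180.0, 0.1, -0.1]
ft_force: [-0.1, 0.4, -2.3]
finger_gap: 21.4
```

View pics/s2c.png

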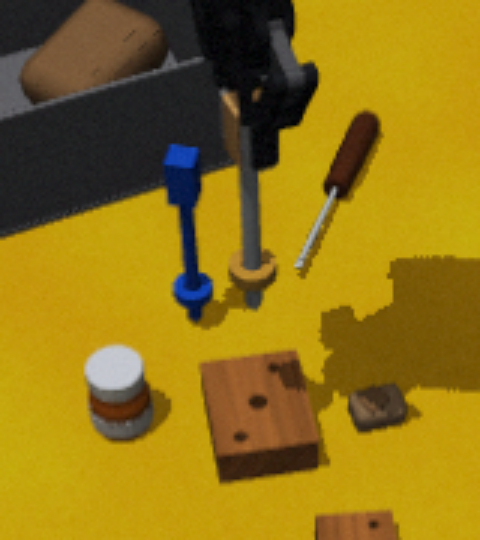

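The gauge is free of the stand, with rod and collar hanging at crop (252,300). Carrying it over the bone.

```bash
python3 -m jog '[[[0.05,-0.4,0,0,0,0,0],[0.09,-0.72,0,0,0,0,0],[0.1,-0.8,0,0,0,0,0],[0.1,-0.8,0,0,0,0,0],[0.1,-0.8,0,0,0,0,0],[0.1,-0.8,0,0,0,0,0],[0.1,-0.8,0,0,0,0,0],[0.1,-0.8,0,0,0,0,0],[0.1,-0.8,0,0,0,0,0],[0.1,-0.8,0,0,0,0,0],[0.05,-0.4,0,0,0,0,0],[0,0,0,0,0,0,0]]]'; python3 -m jog '[[[0,0,0,0,0,0,0],[0,0,0,0,0,0,0]]]'
python3 - <<'E'
from h import *
for n in("wrist","top","scene"):save(n,n+"3")
a=cv2.imread("pics/wrist3.png");t=cv2.imread("pics/top3.png");s=cv2.imread("pics/scene3.png")
r=lambda i,k:cv2.resize(i,None,fx=k,fy=k,interpolation=cv2.INTER_CUBIC)
A=r(a[100:340,200:360],2.5) # 400x600
B=np.vstack([r(s[190:340,266:399],2)[:300],r(t[150:300,90:223],2)])
cv2.imwrite("pics/c3.png",np.hstack([A,B]))
E
```

```text
time: 6.32
tool_pos: [541.5, 175.6, 263.5]
tcp_rot: [180.0, 0.1, 0.1]
ft_force: [-0.6, -0.0, -3.0]
finger_gap: 21.2
time: 6.58
tool_pos: [542.2, 173.1, 264.3]
tcp_rot: [180.0, 0.0, -0.2]
ft_force: [-0.6, 0.3, -0.0]
finger_gap: 21.0
```

View pics/c3.png

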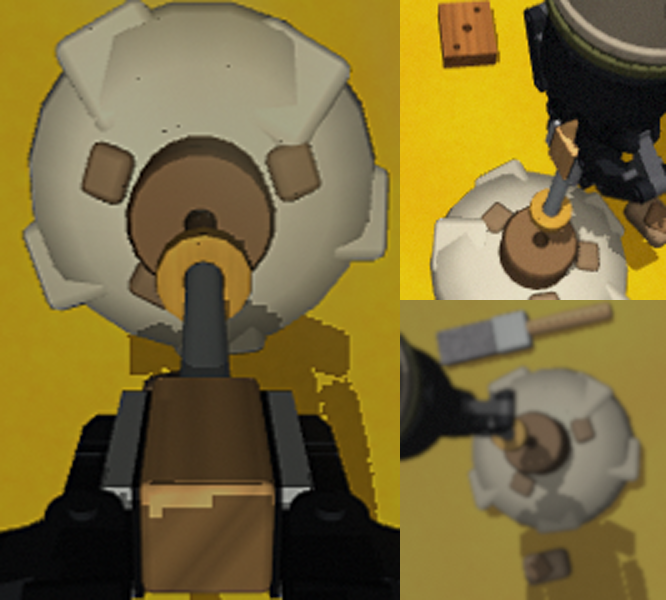

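The wrist crop shows the collar centred at (205,280) and the rod running up to (209,375). The hole is visible just behind the collar at (200,218). I'll get both from the wrist depth so they share one camera.

```bash
cat > m.py <<'E'
from h import *
def meas(n,tcp,u0=200,u1=360,v0=100,v1=340):
    im,d,P=save("wrist",n);yy,xx=np.mgrid[v0:v1,u0:u1];dd=d[yy,xx].ravel();uv=np.c_[xx.ravel(),yy.ravel()]
    p=px2w("wrist",uv,d=dd,P=P);c=im[yy,xx].reshape(-1,3).astype(float);ok=dd>0
    near=ok&(np.hypot(p[:,0]-tcp[0],p[:,1]-tcp[1])<45)
    b=near&(abs(p[:,2]-100)<3);q=p[b]
    # bone-top circle: fit outer edge via hull, radius 30
    h=cv2.convexHull(q[:,:2].astype(np.float32)).reshape(-1,2)
    from scipy.optimize import least_squares
    f=least_squares(lambda s:np.hypot(h[:,0]-s[0],h[:,1]-s[1])-30,q[:,:2].mean(0),loss="soft_l1")
    print("bone",b.sum(),q[:,2].mean(),f.x,"rms",np.sqrt((f.fun**2).mean()))
    r=near&(np.hypot(p[:,0]-tcp[0],p[:,1]-tcp[1])<25)&(p[:,2]>tcp[2]-125)&(p[:,2]<tcp[2]-5)
    zs=np.arange(tcp[2]-120,tcp[2]-5,8)
    for z in zs:
        k=r&(abs(p[:,2]-z)<4)
        if k.sum()>8:
            w=p[k];print("z%.0f n%d y mid %.1f width %.1f  xmax %.1f"%(z,k.sum(),(w[:,1].min()+w[:,1].max())/2,np.ptp(w[:,1]),np.percentile(w[:,0],95)))
    return p,c,uv,dd
E
python3 - <<'E'
from m import *
s=telemetry.sense();print(s["tool_pos"],camera_params("wrist")["extrinsics"][:,3])
meas("w4",s["tool_pos"]);s=telemetry.sense();print(s["tool_pos"])
E
```

```text
[542.28301371 173.32627789 264.42501368] [626.23452497 173.05215048 406.50762455   1.        ]
bone 1663 99.32698043207812 [544.01732463 175.41409027] rms 1.1463734433278547
z168 n93 y mid 174.0 width 30.7  xmax 560.6
z176 n796 y mid 174.1 width 30.1  xmax 558.9
z184 n46 y mid 174.0 width 11.7  xmax 551.0
z192 n58 y mid 174.0 width 11.4  xmax 550.9
z200 n59 y mid 174.0 width 11.0  xmax 550.8
z208 n67 y mid 174.0 width 11.9  xmax 550.9
z216 n74 y mid 173.9 width 11.7  xmax 551.0
z224 n82 y mid 173.9 width 11.3  xmax 550.9
z232 n94 y mid 173.6 width 11.5  xmax 551.0
z240 n106 y mid 173.9 width 11.6  xmax 550.9
z248 n108 y mid 173.6 width 10.5  xmax 551.1
z256 n18 y mid 173.5 width 5.6  xmax 551.3
[542.28820142 173.48861033 264.42837404]
```

```bash
python3 - <<'E'
from h import *
im=cv2.imread("pics/w4.png",0)
print(im[178:200:2,268:294:1])
P=camera_params("wrist")
print(px2w("wrist",[(280.4,182.8),(280.4,187),(274.5,187),(286.5,187)],z=99.5,P=P))
E
```

```text
[[ 87  88  88  88  89  88  88  88  88  89  89  89  89  91  90  91  91  91
   91  91  92  92  91  93  91  93]
 [ 87  88  88  88  87  89  89  89  89  89  88  90  88  90  90  90  90  90
   91  90  90  91  90  90  91  91]
 [ 87  88  87  87  88  89  87  88  88  90  91  91  93  91  90  90  89  89
   90  90  90  89  90  90  89  91]
 [ 86  87  86  87  87  88  90  93  88  55  35  41  48  42  37  59  84  92
   91  90  90  89  89  90  90  89]
 [ 87  86  87  87  88  91  83  28  22  28  24  40  75  66  50  50  45  38
   69  92  89  90  89  89  89  89]
 [ 86  85  87  86  90  82  26  18  25  32  33  34  35  36  36  36  36  31
   41  78  90  88  88  89  90  89]
 [ 85  86  87  86  91  80  11  24  29  30  31  31  35  40  35  33  32  30
   40  79  91  89  88  89  89  89]
 [ 86  86  89  90  87  59  33  45  47  46  46  48  47  48  49  50  50  48
   46  46  49  61  84  92  90  89]
 [ 89  85  55  38  42  44  42  42  44  46  58  80  90 113 117  78  71  47
   45  43  43  45  43  44  65  96]
 [ 45  37  38  50  99 144 140 138 140 140 137 134 133 131 131 131 131 133
  135 137 138 136 109  42  31  41]
 [ 20  49 115 137 135 134 133 131 131 131 130 128 128 129 127 126 125 127
  127 130 130 131 133 132 124  82]]
[[550.91784204 175.53973387  99.5       ]
 [546.44166686 175.55998422  99.5       ]
 [546.4559857  181.69127663  99.5       ]
 [546.42670255 169.22102178  99.5       ]]
```

In the wrist frame the hole is at about (544.0,175.5), from both the circle fit and the hole edges. The rod is at (544.8,174.0) and vertical. I'll shift -0.8 and +1.5 mm and descend to just above the rim.

```bash
python3 -m jog '[[[-0.015,-0.03,0,0,0,0,0],[0,0,0.14,0,0,0,0],[0,0,0.14,0,0,0,0],[0,0,0.14,0,0,0,0],[0,0,0.14,0,0,0,0],[0,0,0,0,0,0,0],[0,0,0,0,0,0,0],[0,0,0,0,0,0,0]]]'
python3 - <<'E'
from m import *
s=telemetry.sense();print(s["tool_pos"],s["ft_force"])
meas("w5",s["tool_pos"])
for n in("top","scene"):save(n,n+"5")
t=cv2.imread("pics/top5.png");s=cv2.imread("pics/scene5.png")
r=lambda i,k:cv2.resize(i,None,fx=k,fy=k,interpolation=cv2.INTER_CUBIC)
cv2.imwrite("pics/c5.png",np.hstack([r(s[250:350,290:390],4),r(t[180:280,110:210],4)]))
E
```

```text
time: 7.78
tool_pos: [541.7, 175.7, 236.7]
tcp_rot: [-180.0, -0.0, -0.1]
ft_force: [0.2, 0.1, -1.8]
finger_gap: 21.1
[541.65282183 175.66939914 236.73590212] [ 0.22285117  0.09105824 -1.76962089]
bone 1847 99.34619157134529 [544.06624574 175.6488553 ] rms 0.20079735327001397
z141 n98 y mid 176.4 width 30.6  xmax 560.0
z149 n785 y mid 176.4 width 30.2  xmax 558.1
z157 n50 y mid 176.4 width 11.8  xmax 550.1
z165 n52 y mid 176.3 width 11.4  xmax 550.2
z173 n59 y mid 176.3 width 11.0  xmax 550.2
z181 n67 y mid 176.3 width 11.9  xmax 550.3
z189 n78 y mid 176.3 width 11.7  xmax 550.3
z197 n79 y mid 176.2 width 11.2  xmax 550.3
z205 n92 y mid 175.9 width 11.5  xmax 550.3
z213 n111 y mid 176.2 width 11.6  xmax 550.4
z221 n100 y mid 175.9 width 10.5  xmax 550.4
z229 n24 y mid 175.8 width 6.7  xmax 550.5
```

View pics/c5.png

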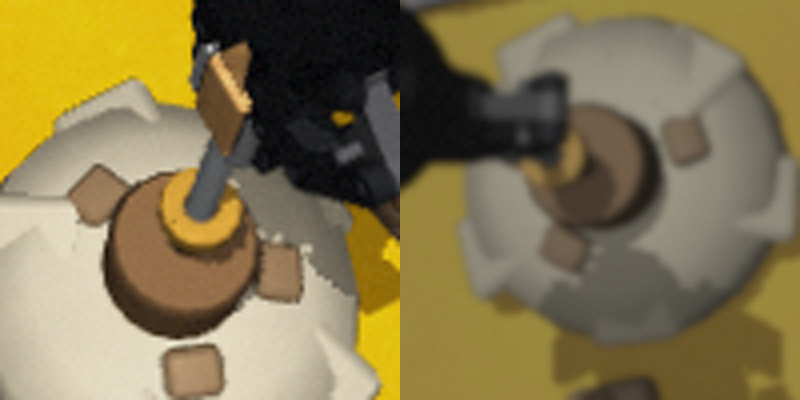

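Scene and top crops show the collar over the bone with the foot just above the rim. The wrist depth puts the rod 0.8 mm too far in +y and right in x. Correcting and entering slowly.

```bash
python3 -m jog '[[[0,0.016,0,0,0,0,0],[0,0,0.04,0,0,0,0],[0,0,0.04,0,0,0,0],[0,0,0.04,0,0,0,0],[0,0,0.04,0,0,0,0],[0,0,0,0,0,0,0]]]';python3 -m jog '[[[0,0,0.04,0,0,0,0],[0,0,0.04,0,0,0,0],[0,0,0,0,0,0,0],[0,0,0,0,0,0,0]]]'
```

```text
time: 8.68
tool_pos: [541.3, 174.8, 228.0]
tcp_rot: [180.0, 0.0, -0.1]
ft_force: [-1.0, -0.2, -1.9]
finger_gap: 21.4
time: 9.18
tool_pos: [541.4, 174.8, 224.3]
tcp_rot: [-180.0, 0.0, -0.1]
ft_force: [0.4, -0.0, -2.0]
finger_gap: 21.3
```

The foot is about 6 mm inside with no contact force. Continuing down.

```bash
python3 -m jog '[[[0,0,0.04,0,0,0,0],[0,0,0.04,0,0,0,0],[0,0,0.04,0,0,0,0],[0,0,0.04,0,0,0,0],[0,0,0,0,0,0,0]]]';python3 -m jog '[[[0,0,0.04,0,0,0,0],[0,0,0.04,0,0,0,0],[0,0,0.04,0,0,0,0],[0,0,0.04,0,0,0,0],[0,0,0.04,0,0,0,0],[0,0,0,0,0,0,0]]]';python3 -m jog '[[[0,0,0.04,0,0,0,0],[0,0,0.04,0,0,0,0],[0,0,0.02,0,0,0,0],[0,0,0,0,0,0,0]]]'
```

```text
time: 9.8
tool_pos: [541.3, 174.8, 216.0]
tcp_rot: [180.0, 0.0, -0.1]
ft_force: [0.3, -0.0, -1.5]
finger_gap: 21.2
time: 10.55
tool_pos: [541.3, 174.8, 206.0]
tcp_rot: [180.0, 0.0, -0.1]
ft_force: [0.3, 0.1, -1.5]
finger_gap: 21.5
time: 11.05
tool_pos: [541.4, 174.8, 201.2]
tcp_rot: [180.0, 0.0, -0.1]
ft_force: [0.3, 0.3, -2.5]
finger_gap: 21.4
```

```bash
for i in 1; do python3 -m jog '[[[0,0,0.02,0,0,0,0],[0,0,0.02,0,0,0,0],[0,0,0,0,0,0,0]]]';python3 -m jog '[[[0,0,0.02,0,0,0,0],[0,0,0.02,0,0,0,0],[0,0,0,0,0,0,0]]]';python3 -m jog '[[[0,0,0.02,0,0,0,0],[0,0,0.02,0,0,0,0],[0,0,0,0,0,0,0]]]';python3 -m jog '[[[0,0,0.02,0,0,0,0],[0,0,0.02,0,0,0,0],[0,0,0,0,0,0,0]]]'; done
```

```text
time: 11.42
tool_pos: [541.7, 174.9, 199.9]
tcp_rot: [-180.0, -0.1, -0.1]
ft_force: [-1.4, -0.6, 4.2]
finger_gap: 21.2
time: 11.8
tool_pos: [541.5, 174.9, 197.3]
tcp_rot: [-180.0, -0.0, -0.1]
ft_force: [-0.8, 0.3, 3.8]
finger_gap: 21.6
time: 12.18
tool_pos: [541.5, 174.9, 195.1]
tcp_rot: [-180.0, -0.0, -0.1]
ft_force: [0.1, 0.6, 3.0]
finger_gap: 21.5
time: 12.55
tool_pos: [541.5, 174.9, 193.2]
tcp_rot: [-180.0, -0.0, -0.1]
ft_force: [0.6, 0.6, 3.8]
finger_gap: 21.5
```

The collar is on the rim and sliding (force step of about 6 N, as expected). Pressing on in small steps.

```bash
python3 -m jog '[[[0,0,0.02,0,0,0,0],[0,0,0.02,0,0,0,0],[0,0,0.02,0,0,0,0],[0,0,0.02,0,0,0,0],[0,0,0,0,0,0,0]]]';python3 -m jog '[[[0,0,0.02,0,0,0,0],[0,0,0.02,0,0,0,0],[0,0,0,0,0,0,0]]]'
```

```text
time: 13.18
tool_pos: [541.4, 174.9, 189.1]
tcp_rot: [-180.0, 0.0, -0.1]
ft_force: [0.9, 1.7, 2.1]
finger_gap: 21.5
time: 13.55
tool_pos: [541.4, 174.9, 187.1]
tcp_rot: [-180.0, 0.0, -0.1]
ft_force: [1.1, 1.9, 3.6]
finger_gap: 21.1
```

```bash
python3 -m jog '[[[0,0,0.02,0,0,0,0],[0,0,0.02,0,0,0,0],[0,0,0,0,0,0,0]]]'|grep -E 'pos|force';python3 -m jog '[[[0,0,0.02,0,0,0,0],[0,0,0.02,0,0,0,0],[0,0,0,0,0,0,0]]]'|grep -E 'pos|force'
```

```text
tool_pos: [541.4, 174.9, 185.2]
ft_force: [0.8, 2.6, 2.8]
tool_pos: [541.4, 174.9, 183.1]
ft_force: [-0.0, 2.5, 3.2]
```

```bash
cat > ok.sh <<'E'
o=$(cat); echo "$o" | grep -E 'pos|force'; echo "$o" | awk -F'[],]' '/ft_force/{exit !($3<6.5)}'
E
chmod +x ok.sh
python3 -m jog '[[[0,-0.01,0.02,0,0,0,0],[0,0,0.02,0,0,0,0],[0,0,0,0,0,0,0]]]'|./ok.sh && python3 -m jog '[[[0,0,0.02,0,0,0,0],[0,0,0.02,0,0,0,0],[0,0,0,0,0,0,0]]]'|./ok.sh && python3 -m jog '[[[0,0,0.02,0,0,0,0],[0,0,0.02,0,0,0,0],[0,0,0,0,0,0,0]]]'|./ok.sh
```

```text
tool_pos: [541.4, 175.1, 181.1]
ft_force: [0.8, -0.4, 2.7]
tool_pos: [541.4, 175.1, 179.1]
ft_force: [1.8, -0.7, 3.0]
tool_pos: [541.4, 175.2, 177.1]
ft_force: [0.4, -1.7, 2.2]
```

```bash

python3 -m jog '[[[0,0.004,0.02,0,0,0,0],[0,0,0.02,0,0,0,0],[0,0,0,0,0,0,0]]]'|./ok.sh && python3 -m jog '[[[0,0,0.02,0,0,0,0],[0,0,0.02,0,0,0,0],[0,0,0,0,0,0,0]]]'|./ok.sh && python3 -m jog '[[[0,0,0.02,0,0,0,0],[0,0,0.02,0,0,0,0],[0,0,0,0,0,0,0]]]'|./ok.sh&& python3 -m jog '[[[0,0,0.02,0,0,0,0],[0,0,0.02,0,0,0,0],[0,0,0,0,0,0,0]]]'|./ok.sh
```

```text
tool_pos: [541.8, 175.2, 176.6]
ft_force: [-1.9, -2.0, 10.7]
```

Force jumped while z stopped, which looks like the bottom at about 53 mm deep. Half a millimetre more will confirm it.

```bash
python3 -m jog '[[[0,0,0.01,0,0,0,0],[0,0,0,0,0,0,0],[0,0,0,0,0,0,0]]]'
python3 - <<'E'
from m import *
s=telemetry.sense();meas("w6",s["tool_pos"])
E
```

```text
time: 16.18
tool_pos: [541.9, 175.3, 176.6]
tcp_rot: [-180.0, -0.1, -0.1]
ft_force: [-3.4, -2.1, 13.6]
finger_gap: 21.6
bone 2764 99.3600117737658 [544.26977649 175.64415341] rms 0.35283898756991205
z97 n1428 y mid 175.4 width 49.5  xmax 564.2
z105 n154 y mid 177.8 width 43.4  xmax 560.5
z113 n966 y mid 175.9 width 30.2  xmax 558.3
z121 n66 y mid 175.5 width 11.3  xmax 550.2
z129 n76 y mid 175.8 width 11.6  xmax 550.3
z137 n82 y mid 175.6 width 11.8  xmax 550.3
z145 n97 y mid 175.5 width 11.5  xmax 550.3
z153 n103 y mid 175.5 width 12.0  xmax 550.4
z161 n102 y mid 175.5 width 10.5  xmax 550.5
z169 n14 y mid 175.2 width 5.0  xmax 550.9
```

z holds at 176.6 while the force rises: the foot is on the bottom, and the collar top is about 12 mm above the rim. Easing off, opening and retreating.

```bash
python3 -m jog '[[[-0.008,0.004,-0.02,0,0,0,0],[0,0,-0.006,0,0,0,0],[0,0,0,0,0,0,0]]]'; python3 -m jog '[[[0,0,0,0,0,0,0.7],[0,0,0,0,0,0,0.7],[0,0,0,0,0,0,0.7],[0,0,0,0,0,0,0.7],[0,0,0,0,0,0,0.7],[0,0,0,0,0,0,0.7]]]'; python3 -m jog '[[[0,0,-0.1,0,0,0,0.7],[0,0,-0.3,0,0,0,0.7],[0,0,-0.4,0,0,0,0.7],[0,0,-0.5,0,0,0,0.7],[0,0,-0.5,0,0,0,0.7],[0,0,-0.3,0,0,0,0.7],[0,0,0,0,0,0,0.7],[0,0,0,0,0,0,0.7]]]'
python3 - <<'E'
from m import *
s=telemetry.sense();meas("w7",s["tool_pos"]-[0,0,100])
save("scene","s7")
a=cv2.imread("pics/w7.png");s=cv2.imread("pics/s7.png")
r=lambda i,k:cv2.resize(i,None,fx=k,fy=k,interpolation=cv2.INTER_CUBIC)
cv2.imwrite("pics/c7.png",np.hstack([r(a[100:340,200:360],2.5),r(s[200:350,290:390],4)]))
E
```

```text
time: 16.6
tool_pos: [541.3, 175.1, 176.6]
tcp_rot: [-180.0, -0.1, -0.1]
ft_force: [-0.2, -0.9, 6.5]
finger_gap: 21.3
time: 17.35
tool_pos: [541.0, 174.9, 176.1]
tcp_rot: [180.0, 0.0, -0.1]
ft_force: [0.2, -0.3, -0.3]
finger_gap: 59.9
time: 18.35
tool_pos: [540.7, 174.8, 280.2]
tcp_rot: [180.0, 0.1, -0.1]
ft_force: [0.1, -0.9, -0.2]
finger_gap: 59.5
bone 1305 99.38205823971063 [543.98619191 175.54873261] rms 0.36723300214106486
z100 n658 y mid 174.7 width 49.4  xmax 562.8
z108 n368 y mid 174.7 width 30.6  xmax 558.5
z116 n110 y mid 175.2 width 29.4  xmax 556.2
z124 n23 y mid 174.8 width 11.1  xmax 549.7
z132 n23 y mid 174.7 width 10.9  xmax 549.7
z140 n26 y mid 174.7 width 10.6  xmax 549.6
z148 n27 y mid 174.7 width 10.4  xmax 549.7
z156 n18 y mid 174.2 width 7.3  xmax 549.6
```

View pics/c7.png

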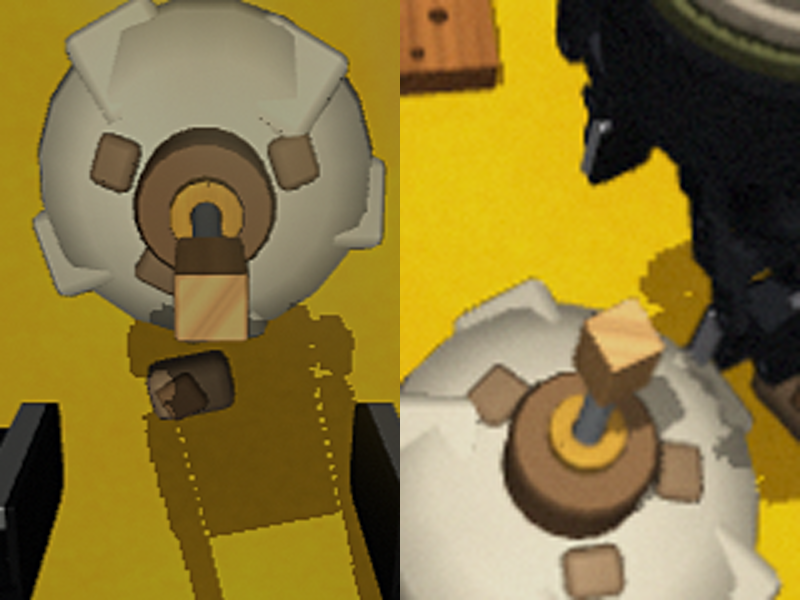

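```bash
python3 - <<'E'
from h import *
im=cv2.imread("pics/w7.png").astype(int);d=np.load("pics/w7.npy");P=camera_params("wrist")
yy,xx=np.mgrid[150:260,255:310];uv=np.c_[xx.ravel(),yy.ravel()];p=px2w("wrist",uv,d=d[yy,xx].ravel(),P=P)
r=np.hypot(p[:,0]-544,p[:,1]-175)
for n,m in(("collar",(r>9)&(r<14)&(p[:,2]>104)&(p[:,2]<125)),("bone",(r>19)&(r<28)&(p[:,2]>95)&(p[:,2]<104)),("handle",(r<13)&(p[:,2]>205))):print(n,m.sum(),np.median(p[m,2]),np.percentile(p[m,2],[5,95]),p[m].mean(0))
s=telemetry.sense();print(s["time"],s["ft_force"],camera_params("wrist")["extrinsics"][2,3])
E
```

```text
collar 245 111.20974788694105 [109.81005315 112.30217616] [547.4977342  174.98359186 111.14233554]
bone 868 98.96616516453162 [ 97.76945295 100.18175459] [550.66236853 175.37854962  98.95654552]
handle 861 215.10577595996224 [209.74790674 216.21454732] [545.08860895 173.98285057 214.62924575]
18.45 [ 0.36517141  0.7542528  -0.10586253] 421.5677515250048
```

The collar top is 12.2 mm above the bone (it is 12 mm high), so it lies on the rim. The handle top's height gives a foot depth of about 54 mm, which agrees with the contact depth. Handing in.

```bash
python3 -c "
from bench import job;print(job.hand_in())"
```

```text
the job is handed in; nothing more can be done
None
```

I took the gauge out of its stand and pressed its rod to the bottom of the drilled hole, which is about 53–54 mm deep. I left it standing there with the collar on the rim, then handed the job in at about 18.5 s; no verdict was given.

- **Rod on the bottom:** z stopped at 176.6 mm while the force kept rising. The measured press peaked at about 14 N, a few newtons of which were the collar's drag. The depth worked out from the handle's height, about 54 mm, agrees with the roughly 53 mm from the contact.
- **Collar on the rim:** its top measured 12.2 mm above the bone, against its 12 mm height.
- **Gauge upright:** the rod showed no visible tilt and stood within about 1 mm of the hole's centre.
- **Robot clear:** the gripper is open and about 100 mm above where it let go, with no force on the wrist.
- **Other things:** the pictures showed no sign of anything having been pushed; I did not measure their positions.

**Disagreements:** the top and scene cameras differed by 2–3 mm on the hole's y position, so I aligned with the wrist camera instead. While gripping, the tool also shifted about 3 mm in y, with up to 9 N sideways in the stand, which I corrected above the hole.

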